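Raise the kitchen timer on its telescopic stand and hold it up

TASK

Put the kitchen timer, dial up, centred and square on the rubber pad of the telescopic stand while the stand is still down, and let go of it. Then press the release button, take the pull tab and draw the telescope up past its first stop to its second stop, the timer still squarely on the pad, and finish while holding the tab there, fully extended (the stand sinks if you let go). Do not disturb the tin, the salt shaker or the spice jar.

Things in the scene. Friction and masses are not known exactly. Their poses are not given: they have to be found in the camera images.
- timer: flat white kitchen timer, loose, 0.12 kg: a square body 64 x 64 x 20 mm with a round black dial (45 mm across, 7 mm high) on top, 27 mm in all. Origin at the centre of its underside, x and y along its sides, z up. It starts flat on the worktop, left or right of the stand. (A tall fridge stands to the right, beyond y = -0.55 m, from about x = 0.3 m on.)
- stand: telescopic stand, fixed: grey foot 124 mm across, outer sleeve 73 mm across up to z 86 mm, with two nested tubes. Origin under its centre on the worktop, z up. On its -y side a shoulder block (46 mm wide, top at 68 mm, out to 117 mm) carries the release button; the pull tab is on its +y side. The top tube bears an aluminium plate 78 x 78 x 7 mm with a rubber pad 64 x 64 mm in its middle.
- pad_center (a point): centre of the upper face of the rubber pad on the stand's plate, axes as the stand's (x and y along the pad's sides); 100 mm above the worktop while the stand is down, 220 mm when fully extended. It moves with the top section.
- release_button_top (a point): centre of the top of the round black release button, 28 mm across, 90 mm above the worktop, 92 mm from the stand's axis on its -y side. Press straight down (travel 6 mm; 1.5 N to start, 5 N at the bottom; frees the catch from 3 mm on): the top section then rises by itself by 20 to 28 mm with the timer on it. It springs back and need not be kept pressed.
- tab_grip (a point): grip point on the pull tab, on the tab's vertical centre line, 97 mm from the stand's axis on its +y side, 118 mm above the worktop while the stand is down; axes as the stand's. It moves with the top section.
- pull_tab: black upright pull tab fixed to the top section by a flat bar 12 mm wide: 18 mm thick (along the stand's x), 28 mm wide (along the stand's y), 40 mm high. Origin at the centre of its underside, 26 mm below tab_grip. To be pinched from above across its 18 mm.
- release_button (a joint): travel of the release button in m, 0 out, 0.006 fully pressed; sprung back.
- top_section (a joint): how far the top tube is out of the middle tube in m: 0 down (caught by the latch until the button is pressed), 0.06 at its stop, which is the first stop. Once released a spring carries it to 0.020 to 0.028; the rest takes a pull of up to about 2.5 N.
- mid_section (a joint): how far the middle tube is out of the sleeve in m: 0 down, 0.06 at its stop, which is the second stop. It follows when the top section is fully out; the pull then rises from about 5 N to 8 N, and 120 mm above the lowest position a hard stop ends it. Let go, a spring draws it down again.
- tin_half: short food tin, 76 mm across, 58 mm high, standing on the worktop on the other side of the stand from the timer; origin at the centre of its underside. Leave it.
- salt_shaker: salt shaker, 44 mm across, 90 mm high, behind the stand; origin at the centre of its underside. Leave it.
- spice_jar: spice jar with black cap, 40 mm across, 105 mm high, behind the stand; origin at the centre of its underside. Leave it.
There are look-alikes about, which are no part of the job. Of the things that look like the stand, take the one that is farthest to the robot's right at the start.

How it is judged:
On the way, in this order (a step that is already met when the one before it is completed fails the run):
1. the timer lies centred and square on the pad, let go, the stand still down (horizontal distance between timer and pad_center below 0.007 m and z of timer in the frame of pad_center between -0.004 and 0.004 m and angle between timer's own z axis and vertical below 0.06 rad and (angle between the x axis of timer and the x axis of pad_center, either way round below 0.14 rad or angle between the x axis of timer and the y axis of pad_center, either way round below 0.14 rad) and value of joint top_section below 0.004 m and contact force between the fingers and timer below 0.1 N and linear speed of timer below 0.02 m/s), for 0.2 s.
2. the release button is pressed (value of joint release_button above 0.003 m), for 0.05 s.
3. the telescope is drawn to its second stop by the tab (value of joint top_section above 0.056 m and value of joint mid_section above 0.055 m and contact force between the fingers and pull_tab above 1 N), for 0.2 s.
At the end, for the whole second after the job is handed in: The fingers hold the tab (over 1 N); top section over 56 mm and middle section over 55 mm out (60 mm at each stop); the timer rests flat on the pad, untouched by the robot, within 7 mm of its centre and 0.14 rad of square; tin, shaker and jar not moved over 30 mm (all of step 3 and horizontal distance between timer and pad_center below 0.007 m and z of timer in the frame of pad_center between -0.004 and 0.004 m and angle between timer's own z axis and vertical below 0.06 rad and (angle between the x axis of timer and the x axis of pad_center, either way round below 0.14 rad or angle between the x axis of timer and the y axis of pad_center, either way round below 0.14 rad) and distance between the grasp point and tab_grip below 0.05 m and contact force between each of the arm, the fingers and timer below 0.1 N and linear speed of timer below 0.02 m/s); the arm keeps its last pose, push and grip.
It fails at once if the tin is disturbed (moved more than 30 mm or tipped) (distance of tin_half from where it was at the start of the episode above 0.03 m or angle between tin_half's own z axis and vertical above 0.4 rad).
It fails at once if the salt shaker is disturbed (moved more than 30 mm or tipped) (distance of salt_shaker from where it was at the start of the episode above 0.03 m or angle between salt_shaker's own z axis and vertical above 0.4 rad).
It fails at once if the spice jar is disturbed (moved more than 30 mm or tipped) (distance of spice_jar from where it was at the start of the episode above 0.03 m or angle between spice_jar's own z axis and vertical above 0.4 rad).
It also fails if it takes over 61 s, if anything falls off the work surface, if the arm or the gripper's body presses on something with over 40 N, if the wrist force passes 120 N, or if a joint passes its speed limit or range.

ROBOT

A 7-joint arm with a two-finger parallel gripper is mounted at the origin on a cart in front of the work surface, level with it; the furniture and walls round the work are solid. World frame = base frame: x ahead of the robot, y to its left, z up, the work surface at z = 0. Lengths are in m, angles in rad, forces in N, time in s.
With the tool pointing down it reaches from about 0.4 to 0.875 m from the base axis. Payload 19.3 kg.
Tool frame: the origin (TCP) lies at the very end of the fingers, on their centre line; the grasp point (between the pads) lies 19 mm behind it; z points along the fingers, y is the line along which they close (so a half turn about z gives the same grasp; the last joint's range is limited). The gripper opens to 85 mm and grips with 20 to 120 N. Pads are 22 mm wide; open, the fingers measure 114 mm over their backs; the gripper's body (76 mm by 85 mm) begins 54 mm behind the grasp point. The pads swing forward as they close: fully open they stand 13 mm farther back than shut.
Start: joints at [1.253, 0.521, -0.036, 1.599, 0.021, 1.021, -0.113], TCP at [0.153, -0.606, 0.231] pointing down, gripper open.
Joint ranges: [-2.91, 2.91], [-0.3, 2.13], [-1.5, 1.42], [0.17, 2.43], [-1.26, 4.41], [0.16, 1.93], [-2.52, 2.52]. Speed limits (rad/s): [1.89, 1.89, 2.39, 2.39, 3.01, 3.01, 3.01].

INTERFACE

Orientations are given as [roll, pitch, yaw] about the fixed x, y, z axes, in that order (R = Rz(yaw) Ry(pitch) Rx(roll)).
In Python, from workcell import bot gives the robot as it stands.
- The arm moves only by the shell command python3 -m crank 'ROWS' [FORCE]. ROWS is a JSON object of lists of equal length, an entry for each row: "travel": the shift along the world's x, y, z in cm, a list of three; "turn": the turn, a rotation vector about the world's x, y, z in degrees, a list of three; "gripper": the closure, from 0 (fully open) to 1 (shut). A call has exactly 5 rows; each row is the pose to reach, as a shift and turn from the pose commanded when the call began; what a row does not reach only later rows make up. A row lasts 1/10 s, in which the tool goes at most 50 mm and 8.59 degrees, less where a joint would pass 70% of its speed; a pose out of reach is approached as far as the arm can. A call with a gripper value outside its range is refused whole. The fingers move at their own pace and stop on an object; FORCE is the grip in N (left out, the last holds). Time passes only in rows, so rows that repeat a pose let the fingers close, or fill a call up. It gives the time, the measured TCP pose, the force, the opening and the grip force at its end, in the units of the state.
- bot.observe(): the state, without advancing time (a new reading comes with each control period).
- bot.grab_frame(name): name is "scene" or "top" or "wrist"; returns a dict with "pixels" (480x640x3 uint8, red, green, blue), "fx", "fy", "cx", "cy" (pixels), "extrinsics" (4x4, takes a point from world to camera coordinates). Camera axes: x right, y down, z forward; pixel columns grow to the right and rows downward; lengths in m; the calibration is good to about 2 mm. A picture is of the moment at which its call begins. There is no depth.
- bot.job_done(): hands the job in; it is judged then, once.
The state is a dict: "clock": time; "qpos": joint angles; "qd": joint speeds; "joint_efforts": joint torques, N m; "position": TCP position; "tool_rot": TCP orientation; "force": force on the tool from outside, world axes, zero at the start; "moment": the same for the moment, N m; "grip_width": finger opening in m; "finger_force": force on a finger pad.
Only numpy, scipy, OpenCV 4.12 (cv2) and the standard library are available. Lean on these libraries where they do the work, as an engineer would, in place of code of your own. Each camera call takes 0.05 s, during which the arm holds its last target. There are 200 camera calls.

## Working session

There is one attempt and no reset: what is moved stays moved. The work goes in short steps, Python scripts to look and compute and a shell command to move; the robot and the scene stay as the last step left them, time stands still between calls to the robot, and variables do not carry over. Pictures are saved under pics/ and viewed, at most 10 in all, crops included, and the job is handed in when it is done.

```bash
ls; mkdir -p pics
cat > h.py <<'E'
import numpy as np, cv2
from workcell import bot
def grab(n,f=None):
    g=bot.grab_frame(n); im=cv2.cvtColor(g['pixels'],cv2.COLOR_RGB2BGR)
    if f: cv2.imwrite('pics/'+f,im)
    return g,im
def ray(g,u,v):
    E=np.array(g['extrinsics']);R=E[:3,:3];t=E[:3,3]
    d=R.T@np.array([(u-g['cx'])/g['fx'],(v-g['cy'])/g['fy'],1.]); return -R.T@t,d
def onz(g,u,v,z):
    o,d=ray(g,u,v); return o+d*(z-o[2])/d[2]
def proj(g,p):
    E=np.array(g['extrinsics']);c=E[:3,:3]@np.array(p)+E[:3,3]
    return g['fx']*c[0]/c[2]+g['cx'],g['fy']*c[1]/c[2]+g['cy']
E
python3 - <<'E'
from h import *
a=grab('top','top0.png');b=grab('scene','sc0.png')
cv2.imwrite('pics/both0.png',cv2.resize(np.vstack([a[1],b[1]]),None,fx=.62,fy=.62))
for g in(a[0],b[0]): print(g['fx'],np.round(ray(g,320,240),3).tolist())
s=bot.observe();print({k:np.round(v,3).tolist() for k,v in s.items()})
E
```

```text
pics
577.4083761351521 [[0.529, 0.11, 1.58], [0.078, -0.031, -0.997]]
583.2498798753479 [[-0.303, 1.071, 0.954], [0.593, -0.595, -0.543]]
{'clock': 0.1, 'qpos': [1.253, 0.522, -0.036, 1.6, 0.021, 1.021, -0.113], 'qd': [-0.0, -0.003, -0.0, -0.001, 0.001, -0.001, -0.002], 'joint_efforts': [0.004, -92.848, 1.984, -37.053, 0.018, 0.005, 0.0], 'position': [0.153, -0.606, 0.231], 'tool_rot': [-3.141, 0.0, 0.248], 'force': [0.85, 0.889, -0.758], 'moment': [-0.052, -0.039, 0.019], 'finger_force': 0.0, 'grip_width': 0.085}
```

View pics/top0.png

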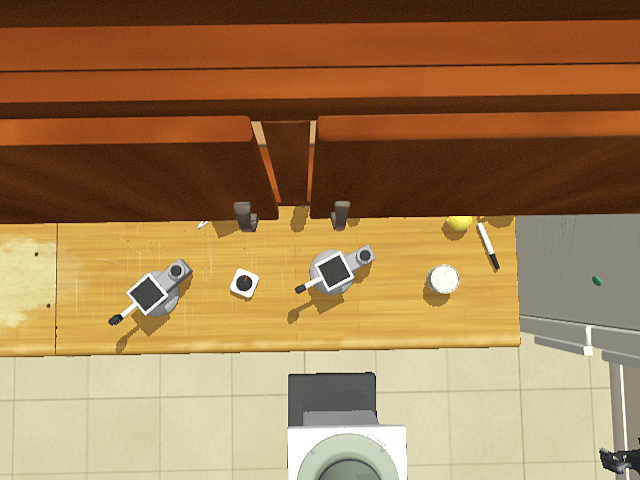

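View pics/sc0.png

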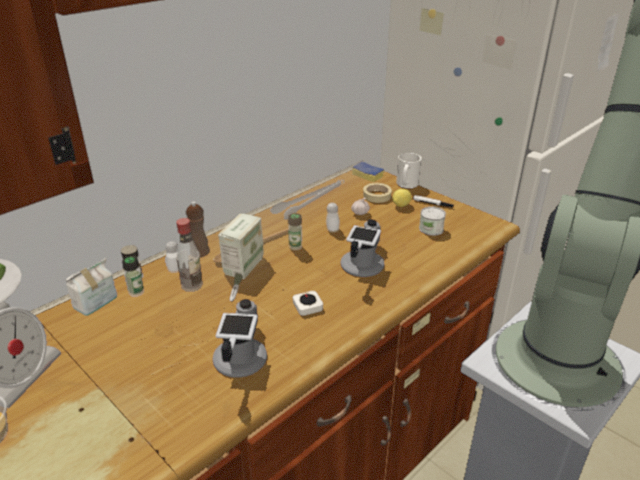

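The top view shows the right-hand stand with its pad at about (335,272), button at (365,255) and tab at (300,289). The timer is at (244,284), the tin at (444,279), and a look-alike stand at (148,293). The scene view shows the shaker and jar behind the stand.

Run:
```python
from h import *
g,im=grab('top'); 
c=cv2.resize(im[235:315,215:395],None,fx=4.4,fy=4.4,interpolation=cv2.INTER_CUBIC)
cv2.imwrite('pics/crop.png',c)
hsv=cv2.cvtColor(im,cv2.COLOR_BGR2HSV)
dark=(hsv[...,2]<75).astype(np.uint8); white=((hsv[...,1]<45)&(hsv[...,2]>190)).astype(np.uint8)
for nm,m in(('d',dark),('w',white)):
  n,l,s,ce=cv2.connectedComponentsWithStats(m[235:330,215:470])
  for i in range(1,n):
    if s[i,4]>15:
      cn=max(cv2.findContours((l==i).astype(np.uint8),cv2.RETR_EXTERNAL,cv2.CHAIN_APPROX_NONE)[0],key=len)
      r=cv2.minAreaRect(cn); u,v=r[0][0]+215,r[0][1]+235
      print(nm,s[i,4],np.round([u,v],1),np.round(r[1],1),round(r[2],1),'cent',np.round(ce[i]+[215,235],1),[np.round(onz(g,u,v,z)[:2],4).tolist() for z in(.02,.027,.09,.1,.132)])
```

```text
d 33 [364.5 255. ] [8. 9.] 90.0 cent [364.7 255.5] [[0.6082, -0.0574], [0.6078, -0.0567], [0.6046, -0.0499], [0.6041, -0.0488], [0.6025, -0.0454]]
d 387 [333.8 270.8] [23.5 23.5] 62.2 cent [333.5 271.1] [[0.5668, 0.0266], [0.5667, 0.0269], [0.5652, 0.0303], [0.5649, 0.0308], [0.5641, 0.0326]]
d 168 [244. 283.] [14. 14.] 90.0 cent [243.8 283.1] [[0.5386, 0.2691], [0.5386, 0.2684], [0.5382, 0.2619], [0.5382, 0.2609], [0.538, 0.2577]]
d 38 [300.  288.5] [5.4 9.4] 63.4 cent [300.  288.7] [[0.5211, 0.1187], [0.5211, 0.1187], [0.5214, 0.1183], [0.5215, 0.1183], [0.5217, 0.1181]]
w 83 [364.9 254.4] [15.6 15.6] 59.0 cent [365.3 252.2] [[0.6099, -0.0586], [0.6095, -0.0578], [0.6063, -0.051], [0.6058, -0.0499], [0.6041, -0.0465]]
w 658 [331.7 270.5] [52.  41.3] 2.9 cent [333.2 267.3] [[0.5679, 0.0323], [0.5678, 0.0327], [0.5662, 0.0358], [0.5659, 0.0363], [0.5651, 0.0379]]
w 619 [444.8 278.2] [28.3 27.6] 45.0 cent [444.4 278.7] [[0.5413, -0.2729], [0.5413, -0.2711], [0.5408, -0.2557], [0.5407, -0.2532], [0.5405, -0.2454]]
w 341 [243.9 282.6] [23.5 24. ] 22.6 cent [244.1 282.5] [[0.5397, 0.2694], [0.5396, 0.2687], [0.5392, 0.2623], [0.5392, 0.2612], [0.5389, 0.258]]
```

View pics/crop.png

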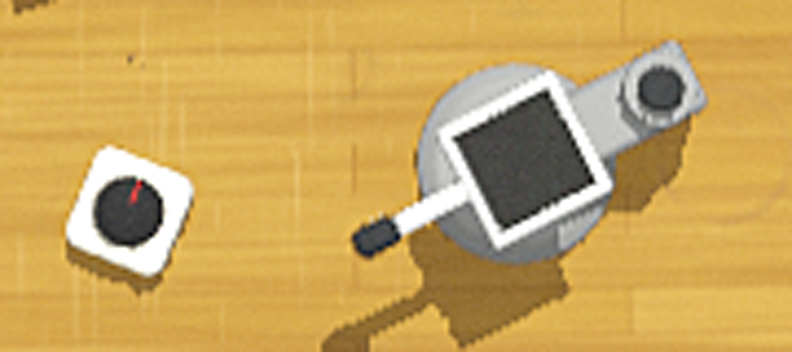

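Zoomed, the stand's button is to the upper right and the tab to the lower left. This puts the stand at about (0.564, 0.032) with yaw about 27°, and the timer at about (0.539, 0.269). Next I move over to the timer.

```bash
python3 -m crank '{"travel":[[3,3.5,0],[6,7,0],[9,10.5,0],[12,14,0],[14.7,17.6,0]],"turn":[[0,0,3],[0,0,6],[0,0,9],[0,0,12],[0,0,15]],"gripper":[0,0,0,0,0]}' 40
python3 -m crank '{"travel":[[2.8,4.1,0],[5.6,8.2,0],[8.4,12.3,0],[11.2,16.4,0],[14,20.5,0]],"turn":[[0,0,3],[0,0,6],[0,0,9],[0,0,12],[0,0,15]],"gripper":[0,0,0,0,0]}'
python3 -m crank '{"travel":[[1.2,4.8,0],[2.4,9.6,0],[3.6,14.4,0],[4.8,19.2,0],[6,24,0]],"turn":[[0,0,3],[0,0,6],[0,0,9],[0,0,12],[0,0,15]],"gripper":[0,0,0,0,0]}'
python3 -m crank '{"travel":[[0.8,4.8,0],[1.6,9.6,0],[2.4,14.4,0],[3.2,19.2,0],[4,22,0]],"turn":[[0,0,2],[0,0,4],[0,0,6],[0,0,8],[0,0,8]],"gripper":[0,0,0,0,0]}'
python3 - <<'E'
from h import *
s=bot.observe();print(s['position'],s['tool_rot'],s['qpos'])
g,im=grab('wrist','w1.png');print(np.round(ray(g,320,240),3).tolist(),g['fx'])
E
```

```text
clock: 0.65
position: [0.3014, -0.4283, 0.2312]
tool_rot: [-3.142, -0.0, 0.512]
force: [1.5, -0.0, 0.1]
grip_width: 0.0854
finger_force: 0.0
clock: 1.15
position: [0.441, -0.2231, 0.2314]
tool_rot: [3.141, 0.0, 0.773]
force: [1.2, -0.8, -0.2]
grip_width: 0.0852
finger_force: 0.0
clock: 1.65
position: [0.5004, 0.017, 0.2314]
tool_rot: [3.141, 0.0, 1.035]
force: [0.2, -1.1, 0.2]
grip_width: 0.085
finger_force: 0.0
clock: 2.15
position: [0.5396, 0.2392, 0.2311]
tool_rot: [-3.141, -0.001, 1.177]
force: [-0.1, -0.3, 0.2]
grip_width: 0.0853
finger_force: 0.0
[0.5395779  0.23916229 0.23113389] [-3.14056708e+00 -9.41422098e-04  1.17718964e+00] [-0.15413711  0.50741003 -0.51815577  1.67608568  0.28236843  1.03324502
 -1.15742834]
[[0.564, 0.299, 0.373], [-0.104, -0.273, -0.957]] 332.0867083943663
```

View pics/w1.png

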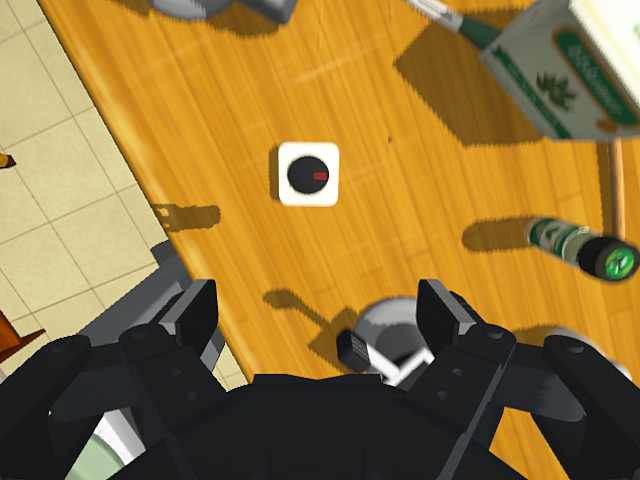

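The wrist view shows the timer square to the image, at about (308,174). The stand's tab is at (352,348) and the spice jar at (600,258). Now I measure the timer.

```bash
cat > tm.py <<'E'
from h import *
def timer(g,im,zb=0.,roi=None):
    hsv=cv2.cvtColor(im,cv2.COLOR_BGR2HSV)
    m=((hsv[...,1]<40)&(hsv[...,2]>180)).astype(np.uint8)
    if roi is not None: k=np.zeros_like(m);k[roi[1]:roi[3],roi[0]:roi[2]]=1;m*=k
    cn=max(cv2.findContours(m,cv2.RETR_EXTERNAL,cv2.CHAIN_APPROX_NONE)[0],key=cv2.contourArea)
    P=np.array([onz(g,u,v,zb+.02)[:2] for u,v in cn[:,0]],np.float32)*1000
    r=cv2.minAreaRect(P); x0,y0,w,h=cv2.boundingRect(cn)
    d=((hsv[...,2]<70)).astype(np.uint8)[y0:y0+h,x0:x0+w]
    n,l,s,c=cv2.connectedComponentsWithStats(d);i=1+np.argmax(s[1:,4])
    cd=max(cv2.findContours((l==i).astype(np.uint8),cv2.RETR_EXTERNAL,cv2.CHAIN_APPROX_NONE)[0],key=len)
    e=cv2.fitEllipse(cv2.convexHull(cd)); 
    print('body mm',np.round(r[0],1),np.round(r[1],1),'ang',round(r[2],1),'dial',np.round(onz(g,e[0][0]+x0,e[0][1]+y0,zb+.027)*1000,1), (x0,y0,w,h))
E
python3 - <<'E'
from tm import *
timer(*grab('wrist'),0,(240,110,380,240))
timer(*grab('top'),0,(220,260,270,305))
g,_=grab('wrist'); print(proj(g,bot.observe()['position']))
E
```

```text
body mm [540.9 266.9] [62.7 62.5] ang 66.6 dial [541.2 267.8  27. ] (280, 151, 60, 60)
body mm [541.5 267.9] [132.7 118.1] ang 89.0 dial [1455.5  307.1   27. ] (220, 260, 50, 45)
(np.float64(318.68379026666224), np.float64(287.0284545448786))
```

```bash
python3 -m crank '{"travel":[[0.15,2.8,-2],[0.15,2.8,-6],[0.15,2.8,-10],[0.15,2.8,-14],[0.15,2.8,-18]],"turn":[[0,0,-1],[0,0,-1],[0,0,-1],[0,0,-1],[0,0,-1]],"gripper":[0,0,0,0,0]}' 30
python3 -m crank '{"travel":[[0,0,-1],[0,0,-2],[0,0,-3],[0,0,-4],[0,0,-4.5]],"turn":[[0,0,0],[0,0,0],[0,0,0],[0,0,0],[0,0,0]],"gripper":[0,0,0,0,0]}'
python3 - <<'E'
from tm import *
g,im=grab('wrist','w2.png');timer(g,im,0,(200,100,440,420)); print(bot.observe()['position'])
E
```

```text
clock: 2.85
position: [0.542, 0.2613, 0.05]
tool_rot: [3.141, 0.0, 1.154]
force: [0.7, 1.0, -0.4]
grip_width: 0.0859
finger_force: 0.0
clock: 3.35
position: [0.542, 0.263, 0.0062]
tool_rot: [3.141, -0.0, 1.155]
force: [0.4, -0.1, 0.4]
grip_width: 0.0853
finger_force: 0.0
body mm [541.8 269. ] [63.2 61.8] ang 66.7 dial [542.5 270.4  27. ] (234, 212, 153, 140)
[0.54171838 0.26299263 0.00567123]
```

View pics/w2.png

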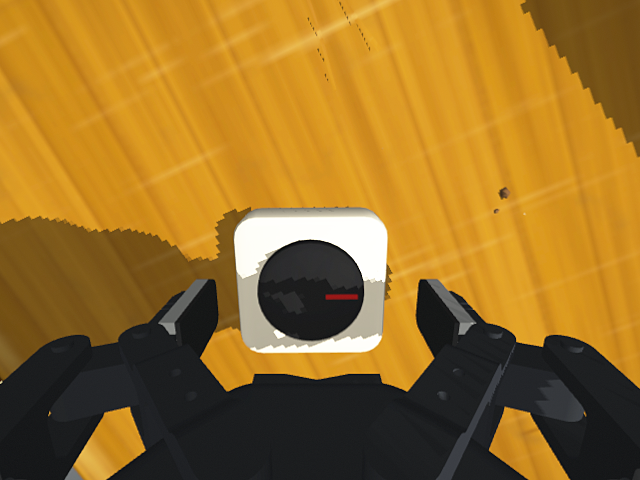

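The wrist view shows the timer between the open fingers, centred at about (311,280), with the fingertips ending at v≈280–330. The tool has to move about 6 mm along +y. I'll check the finger depth too.

```bash
python3 -m crank '{"travel":[[0.03,0.3,0],[0.03,0.6,0],[0.03,0.6,0],[0.03,0.6,0],[0.03,0.6,0]],"turn":[[0,0,0],[0,0,0],[0,0,0],[0,0,0],[0,0,0]],"gripper":[0,0,0,0,0]}'
python3 - <<'E'
from tm import *
g,im=grab('wrist','w3.png');timer(g,im,0,(200,100,440,420)); s=bot.observe();p=s['position'];print(p)
c,n=np.cos(s['tool_rot'][2]),np.sin(s['tool_rot'][2])
for b in(0,.006,.013):
  for sx in(.011,-.011): print(b,sx,[np.round(proj(g,p+np.array([sx*c+q*n,sx*n-q*c,b]))).tolist() for q in(.0427,-.0427)])
E
```

```text
clock: 3.9
position: [0.5421, 0.2691, 0.0065]
tool_rot: [3.141, -0.0, 1.155]
force: [0.7, 0.6, 0.1]
grip_width: 0.0852
finger_force: 0.0
body mm [541.8 268.8] [63.7 62. ] ang 66.9 dial [542.4 270.5  27. ] (240, 225, 152, 139)
[0.54216306 0.26899237 0.00640413]
0 0.011 [[411.0, 262.0], [223.0, 262.0]]
0 -0.011 [[407.0, 305.0], [227.0, 305.0]]
0.006 0.011 [[414.0, 267.0], [220.0, 267.0]]
0.006 -0.011 [[411.0, 312.0], [223.0, 312.0]]
0.013 0.011 [[419.0, 273.0], [215.0, 273.0]]
0.013 -0.011 [[415.0, 320.0], [219.0, 320.0]]
```

```bash
python3 -m crank '{"travel":[[0,0.05,-0.5],[0,0.05,-0.9],[0,0.05,-0.9],[0,0.05,-0.9],[0,0.05,-0.9]],"turn":[[0,0,0.5],[0,0,0.5],[0,0,0.5],[0,0,0.5],[0,0,0.5]],"gripper":[0,0,0,0.15,0.3]}' 30
python3 -m crank '{"travel":[[0,0,0],[0,0,0],[0,0,0],[0,0,0],[0,0,0]],"turn":[[0,0,0],[0,0,0],[0,0,0],[0,0,0],[0,0,0]],"gripper":[0.5,0.5,0.5,0.5,0.5]}' 30
python3 - <<'E'
from tm import *
g,im=grab('wrist','w4.png');timer(g,im,0,(200,100,440,420)); s=bot.observe();print(s['position'],s['grip_width'],s['finger_force'],s['force'])
E
```

```text
clock: 4.45
position: [0.5421, 0.2697, -0.0026]
tool_rot: [3.142, -0.0, 1.164]
force: [-0.7, -0.7, 2.4]
grip_width: 0.0636
finger_force: 32.3
clock: 4.95
position: [0.5421, 0.2696, -0.0026]
tool_rot: [3.141, -0.0, 1.164]
force: [-1.4, -1.6, 5.8]
grip_width: 0.0634
finger_force: 33.8
body mm [542.  269.2] [64.1 62.1] ang 67.1 dial [542.5 270.8  27. ] (236, 231, 162, 147)
[ 0.5421097   0.26961141 -0.00257025] 0.06360864826716317 33.82943272590637 [-1.0443385  -1.6703769   5.46809091]
```

```bash
python3 -m crank '{"travel":[[0,0,2],[0,0,6],[0,0,11],[0,0,16],[0,0,20]],"turn":[[0,0,0],[0,0,0],[0,0,6],[0,0,12],[0,0,18]],"gripper":[0.5,0.5,0.5,0.5,0.5]}'
python3 -m crank '{"travel":[[0.4,-2.5,0],[1,-5.5,0],[1.5,-8.5,0],[2,-11.5,0],[2.4,-14.5,0]],"turn":[[0,0,6],[0,0,12],[0,0,18],[0,0,24],[0,0,28]],"gripper":[0.5,0.5,0.5,0.5,0.5]}'
python3 -m crank '{"travel":[[0.4,-3,0],[1,-6,0],[1.5,-9,0],[2,-12,0],[2.4,-14.5,0]],"turn":[[0,0,2],[0,0,4],[0,0,4],[0,0,4],[0,0,4]],"gripper":[0.5,0.5,0.5,0.5,0.5]}'
python3 - <<'E'
from tm import *
g,im=grab('wrist','w5.png'); s=bot.observe();print(s['position'],s['tool_rot'],s['grip_width'],s['finger_force'],s['force'])
print(s['qpos'],proj(g,[.565,.031,.1]))
E
```

```text
clock: 5.5
position: [0.5422, 0.2697, 0.2001]
tool_rot: [3.14, -0.001, 1.483]
force: [0.8, -0.2, -0.6]
grip_width: 0.0633
finger_force: 33.7
clock: 6.0
position: [0.5662, 0.1232, 0.1971]
tool_rot: [-3.141, 0.0, 1.971]
force: [-0.2, -0.7, 0.0]
grip_width: 0.063
finger_force: 33.7
clock: 6.5
position: [0.5901, -0.0224, 0.197]
tool_rot: [-3.141, 0.0, 2.036]
force: [0.7, 0.3, -0.8]
grip_width: 0.0635
finger_force: 33.7
[ 0.59057936 -0.0269429   0.1966889 ] [-3.13995519e+00  1.90595227e-03  2.03161054e+00] 0.06370966874369637 33.69680464267731 [ 0.5433775  -7.17987665 -1.86385163]
[ 0.42561637  0.59026624 -0.70465705  1.70116387  0.44089775  1.01563367
  0.02723047] (np.float64(320.3148128876391), np.float64(148.64144715564555))
```

View pics/w5.png

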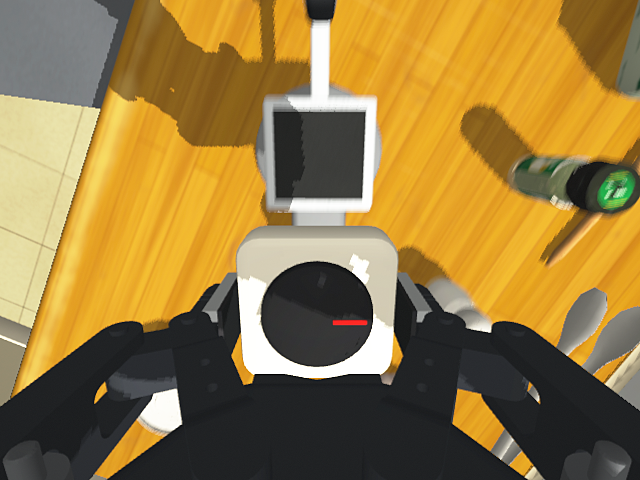

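The timer is held level, with its dial at (317,313). Behind it is the stand's plate, with the dark pad at about (320,153) and the tab at (320,8). The arm was still settling, so I'll measure from a fresh still frame.

```bash
cat > pad.py <<'E'
from tm import *
def quad(g,mask,z,mn=300):
    out=[]
    for c in cv2.findContours(mask,cv2.RETR_EXTERNAL,cv2.CHAIN_APPROX_NONE)[0]:
        if cv2.contourArea(c)<mn: continue
        P=np.array([onz(g,u,v,z)[:2] for u,v in c[:,0]],np.float32)*1000
        r=cv2.minAreaRect(P); out.append((np.round(r[0],1).tolist(),np.round(r[1],1).tolist(),round(r[2],1),np.round(c[:,0].mean(0)).tolist()))
    return out
def pad(name,roi,z=.1,vmax=95):
    g,im=grab(name);hsv=cv2.cvtColor(im,cv2.COLOR_BGR2HSV)
    m=((hsv[...,2]<vmax)&(hsv[...,1]<80)).astype(np.uint8)*255;k=np.zeros_like(m);k[roi[1]:roi[3],roi[0]:roi[2]]=1;m*=k
    m=cv2.morphologyEx(m,cv2.MORPH_OPEN,np.ones((3,3)))
    print(name,quad(g,m,z));return g,im
E
python3 - <<'E'
from pad import *
print(bot.observe()['position'],bot.observe()['qd'].round(3))
g,im=pad('wrist',(262,95,378,215)); pad('top',(310,245,360,300))
cv2.imwrite('pics/w6.png',im)
s=bot.observe();print(s['position'],s['tool_rot'],s['force'])
timer(g,im,s['position'][2]+.0026,(225,215,410,390))
E
```

```text
[ 0.59057936 -0.0269429   0.1966889 ] [-0.034 -0.001  0.004  0.016  0.003 -0.006 -0.08 ]
wrist [([566.0, 28.4], [63.4, 62.9], 26.4, [322.0, 143.0])]
top [([568.3, 20.1], [105.3, 81.4], 25.5, [340.0, 268.0])]
[ 0.59004321 -0.02222375  0.19689999] [-3.14097394e+00  1.27992288e-04  2.03385311e+00] [ 0.61305391  1.33891386 -1.53549561]
body mm [590.2 -28.1] [61.8 61.8] ang 26.5 dial [588.9 -25.5 226.5] (237, 237, 161, 141)
```

Run:
```python
from pad import *
for i in range(2):
  p=bot.observe()['position']
  g,im=pad('wrist',(262,90,378,210));timer(g,im,.1995,(225,215,410,390)); print(p)
pad('top',(318,255,352,288),vmax=75)
s=bot.observe();print(s['tool_rot'])
```

```text
wrist [([565.8, 29.0], [63.5, 62.2], 26.6, [320.0, 150.0])]
body mm [589.8 -23.5] [61.9 61.9] ang 26.6 dial [588.4 -20.9 226.5] (237, 237, 161, 141)
[ 0.59004321 -0.02222375  0.19689999]
wrist [([565.9, 28.8], [63.7, 63.1], 26.7, [319.0, 152.0])]
body mm [589.7 -22. ] [62.  61.9] ang 26.7 dial [588.4 -19.4 226.5] (237, 237, 161, 141)
[ 0.58995038 -0.02059879  0.19708758]
top [([566.9, 17.5], [61.4, 77.0], 88.6, [341.0, 271.0])]
[ 3.14145854e+00 -4.48070603e-04  2.03792406e+00]
```

```bash
python3 -m crank '{"travel":[[-0.8,1.7,0],[-1.6,3.4,-1],[-2.4,5.1,-3],[-2.4,5.1,-5],[-2.4,5.1,-7]],"turn":[[0,0,0],[0,0,0],[0,0,0],[0,0,0],[0,0,0]],"gripper":[0.5,0.5,0.5,0.5,0.5]}'
python3 -m crank '{"travel":[[0,0,0],[0,0,0],[0,0,0],[0,0,0],[0,0,0]],"turn":[[0,0,0],[0,0,0],[0,0,0],[0,0,0],[0,0,0]],"gripper":[0.5,0.5,0.5,0.5,0.5]}'
python3 - <<'E'
from pad import *
s=bot.observe();print(s['position'],s['tool_rot'],s['force'],s['qd'].round(3))
grab('wrist','w7.png')
E
```

```text
clock: 7.3
position: [0.5658, 0.0323, 0.1269]
tool_rot: [3.141, -0.0, 2.039]
force: [0.6, -0.2, -0.6]
grip_width: 0.0631
finger_force: 33.7
clock: 7.8
position: [0.5664, 0.0306, 0.1279]
tool_rot: [3.141, 0.0, 2.037]
force: [-0.3, -0.1, -0.4]
grip_width: 0.0637
finger_force: 33.6
[0.56635003 0.03060407 0.12794352] [3.14076885e+00 4.41109194e-04 2.03660802e+00] [-0.28852017 -0.07494193 -0.35286886] [ 0.     0.004  0.002  0.003  0.002 -0.    -0.   ]
```

View pics/w7.png

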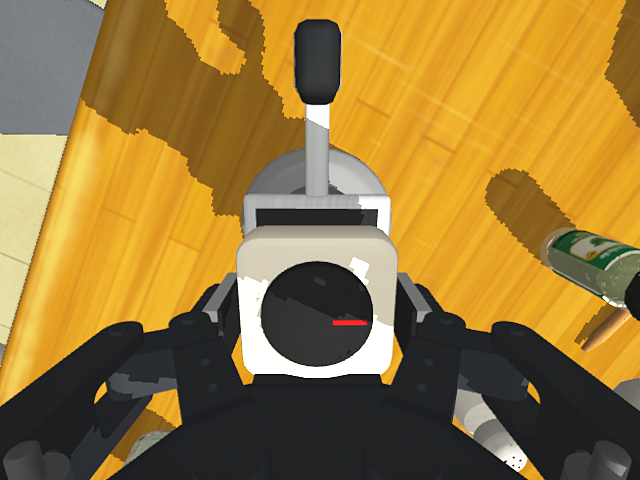

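The view shows the timer at u≈317, lined up with the plate (244–391) and with the tab at (318,60). Lowering.

```bash
python3 -m crank '{"travel":[[-0.05,0,-0.8],[-0.05,0,-1.6],[-0.05,0,-2.3],[-0.05,0,-2.8],[-0.05,0,-2.8]],"turn":[[0,0,0],[0,0,0],[0,0,0],[0,0,0],[0,0,0]],"gripper":[0.5,0.5,0.5,0.5,0.5]}' 20
python3 -m crank '{"travel":[[0,0,-0.1],[0,0,-0.2],[0,0,-0.2],[0,0,-0.2],[0,0,-0.2]],"turn":[[0,0,0],[0,0,0],[0,0,0],[0,0,0],[0,0,0]],"gripper":[0.5,0.5,0.5,0.5,0.5]}' 20
```

```text
clock: 8.35
position: [0.5653, 0.0307, 0.0984]
tool_rot: [-3.141, -0.001, 2.037]
force: [-0.3, -0.0, -1.6]
grip_width: 0.0632
finger_force: 33.7
clock: 8.85
position: [0.5656, 0.0306, 0.0975]
tool_rot: [3.141, 0.0, 2.037]
force: [-0.1, 0.8, 1.6]
grip_width: 0.0634
finger_force: 34.1
```

```bash
python3 -m crank '{"travel":[[0,0,-0.05],[0,0,-0.05],[0,0,-0.05],[0,0,-0.05],[0,0,-0.05]],"turn":[[0,0,0],[0,0,0],[0,0,0],[0,0,0],[0,0,0]],"gripper":[0.5,0.2,0.1,0,0]}'
python3 -m crank '{"travel":[[0,0,0.5],[0,0,2],[0,0,5],[0,0,8],[0,0,10]],"turn":[[0,0,0],[0,0,0],[0,0,0],[0,0,0],[0,0,0]],"gripper":[0,0,0,0,0]}'
python3 -m crank '{"travel":[[1,-2,0],[2,-4,0],[2.5,-5,0],[2.5,-5,0],[2.5,-5,0]],"turn":[[0,0,0],[0,0,0],[0,0,0],[0,0,0],[0,0,0]],"gripper":[0,0,0,0,0]}'
python3 - <<'E'
from pad import *
g,im=grab('wrist','w8.png'); s=bot.observe(); print(s['position'],s['tool_rot'])
for p in([.565,.031,.12],[.565,.031,.1]):print(proj(g,p))
E
```

```text
clock: 9.35
position: [0.5656, 0.0305, 0.0967]
tool_rot: [-3.141, 0.0, 2.037]
force: [0.4, 0.9, 0.4]
grip_width: 0.0853
finger_force: 0.0
clock: 9.85
position: [0.566, 0.0309, 0.2]
tool_rot: [3.139, 0.001, 2.037]
force: [1.3, 0.1, 0.7]
grip_width: 0.0857
finger_force: 0.0
clock: 10.35
position: [0.5902, -0.0185, 0.1971]
tool_rot: [3.141, -0.001, 2.037]
force: [0.8, -0.6, -0.6]
grip_width: 0.0853
finger_force: 0.0
[ 0.59014531 -0.01817143  0.19700822] [ 3.14151199e+00 -5.94311548e-04  2.03791476e+00]
(np.float64(317.75071874060507), np.float64(155.0944735327235))
(np.float64(317.6812274107413), np.float64(153.8219255873163))
```

View pics/w8.png

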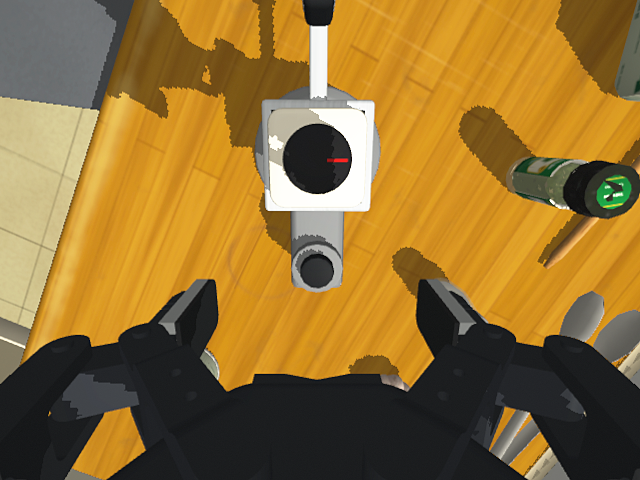

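The timer sits on the plate with its dial at (317,159). The plate spans u 263–375 and v 100–212, and the button is at (317,270).

Run:
```python
from pad import *
g,im=grab('wrist')
timer(g,im,.1,(255,104,380,220))
print('plate',onz(g,319,156,.1)*1000)
for d in(-1,0,1): print(im[156,258:282].max(1) if d==0 else '', end=' ')
print(im[156,360:382].max(1)); print(im[92:112,340].max(1)); print(im[200:220,340].max(1))
hsv=cv2.cvtColor(im,cv2.COLOR_BGR2HSV); d=((hsv[...,2]<75)).astype(np.uint8)
for roi in((270,110,365,205),(295,245,340,295)):
  c=max(cv2.findContours(d[roi[1]:roi[3],roi[0]:roi[2]],cv2.RETR_EXTERNAL,cv2.CHAIN_APPROX_NONE)[0],key=len)
  e=cv2.fitEllipse(cv2.convexHull(c));u,v=e[0][0]+roi[0],e[0][1]+roi[1];print(u,v,e[1],[np.round(onz(g,u,v,z)*1000,1)[:2] for z in(.127,.09)])
print(bot.observe()['position'])
```

```text
body mm [566.2  28.6] [70.5 67.8] ang 26.8 dial [565.2  29.3 127. ] (265, 104, 109, 108)
plate [566.41887233  30.35069476 100.        ]
 [139 139 142 145 148 132 143 157 166 170 138 179 188 186 187 188 189 187
 188 187 188 188 190 200]  [255 255 255 255 255 251 251 250 249 250 252 250 192 168 172 172 172 174
 169 168 221 226]
[144 150 148 150 151 152 154 152 144 145 151 154 156 157 157 149 158 242
 255 255]
[255 255 255 255 255 255 255 254 245 250 247 230 160 169 169 170 170 170
 169 169]
316.81114196777344 158.7109718322754 (68.3886947631836, 69.5943374633789) [array([565.2,  29.3]), array([566.1,  27.5])]
316.28679847717285 270.46252822875977 (33.353458404541016, 33.99776077270508) [array([598.7, -37.8]), array([605.4, -51.3])]
[ 0.59018499 -0.01819926  0.196999  ]
```

```bash
python3 -m crank '{"travel":[[0.8,-1.7,0],[1.6,-3.4,-1],[1.6,-3.4,-4],[1.6,-3.4,-7],[1.6,-3.4,-9.2]],"turn":[[0,0,0],[0,0,0],[0,0,0],[0,0,0],[0,0,0]],"gripper":[1,1,1,1,1]}' 40
python3 -m crank '{"travel":[[0,0,0],[0,0,-0.5],[0,0,-1],[0,0,-1.5],[0,0,-1.7]],"turn":[[0,0,0],[0,0,0],[0,0,0],[0,0,0],[0,0,0]],"gripper":[1,1,1,1,1]}'
python3 -m crank '{"travel":[[0,0,-0.2],[0,0,-0.4],[0,0,-0.4],[0,0,-0.4],[0,0,-0.4]],"turn":[[0,0,0],[0,0,0],[0,0,0],[0,0,0],[0,0,0]],"gripper":[1,1,1,1,1]}'
```

```text
clock: 10.95
position: [0.6058, -0.0537, 0.1022]
tool_rot: [-3.14, -0.001, 2.037]
force: [0.1, 0.0, 0.5]
grip_width: 0.0124
finger_force: 0.0
clock: 11.45
position: [0.607, -0.0535, 0.088]
tool_rot: [3.141, 0.001, 2.037]
force: [0.9, -0.9, 3.0]
grip_width: 0.0002
finger_force: 2.0
clock: 11.95
position: [0.607, -0.0535, 0.0841]
tool_rot: [3.141, 0.001, 2.037]
force: [1.8, -1.5, 6.2]
grip_width: -0.0001
finger_force: 2.7
```

```bash
python3 -m crank '{"travel":[[0,0,2],[0,0,6],[0,0,10],[0,0,14],[0,0,18]],"turn":[[0,0,0],[0,0,0],[0,0,0],[0,0,0],[0,0,0]],"gripper":[1,1,1,1,1]}'
python3 -m crank '{"travel":[[-1,2,0],[-2,4,0],[-3.3,6.6,0],[-4.6,9.2,0],[-5.4,10.8,0]],"turn":[[0,0,0],[0,0,0],[0,0,0],[0,0,0],[0,0,0]],"gripper":[0.3,0.3,0.3,0.3,0.3]}'
python3 -m crank '{"travel":[[0,0,0],[0,0,0],[0,0,0],[0,0,0],[0,0,0]],"turn":[[0,0,0],[0,0,0],[0,0,0],[0,0,0],[0,0,0]],"gripper":[0.3,0.3,0.3,0.3,0.3]}'
python3 - <<'E'
from pad import *
g,im=grab('wrist','w9.png'); s=bot.observe(); print(s['position'],s['tool_rot'])
for z in(.132,.156): print(proj(g,[.5222,.1165,z]))
hsv=cv2.cvtColor(im,cv2.COLOR_BGR2HSV);m=((hsv[...,2]<75)&(hsv[...,1]<110)).astype(np.uint8)
m[300:]=0
print(quad(g,m,.156,150))
E
```

```text
clock: 12.45
position: [0.6061, -0.0533, 0.2653]
tool_rot: [-3.141, -0.0, 2.037]
force: [0.3, -0.5, 0.3]
grip_width: 0.0001
finger_force: 0.0
clock: 12.95
position: [0.5513, 0.0565, 0.2638]
tool_rot: [-3.141, -0.0, 2.038]
force: [1.3, 0.0, 0.1]
grip_width: 0.0595
finger_force: 0.0
clock: 13.45
position: [0.5527, 0.0541, 0.2636]
tool_rot: [-3.141, -0.0, 2.036]
force: [-0.8, 0.3, -0.0]
grip_width: 0.0599
finger_force: 0.0
[0.55268183 0.05418631 0.26367459] [-3.14142362e+00 -1.29749376e-04  2.03605145e+00]
(np.float64(318.9411657362349), np.float64(133.9047921710134))
(np.float64(319.12447928947324), np.float64(133.361570737686))
[([631.6, 37.3], [17.9, 23.1], 26.7, [392.0, 289.0]), ([517.5, -19.6], [17.9, 23.9], 26.7, [242.0, 288.0]), ([716.0, 104.1], [32.3, 44.3], 86.2, [528.0, 260.0]), ([564.5, 30.8], [41.6, 43.1], 26.7, [318.0, 257.0]), ([522.7, 115.3], [17.4, 26.5], 27.3, [319.0, 134.0]), ([662.8, 250.1], [15.6, 19.6], 41.8, [593.0, 47.0]), ([401.0, 83.4], [40.6, 83.4], 0.4, [155.0, 87.0]), ([311.4, 63.1], [7.2, 86.1], 0.1, [11.0, 59.0])]
```

View pics/w9.png

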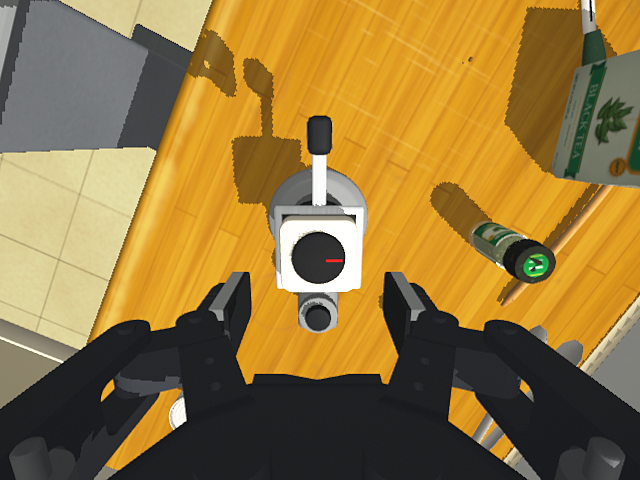

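The telescope has risen, with the timer still on it (dial at (318,257)) and the tab at (319,134), which is (0.5225, 0.116). Next I go to the tab.

```bash
python3 -m crank '{"travel":[[-1.2,2.4,0],[-2.4,4.8,0],[-3,6.2,-1],[-3,6.2,-4],[-3,6.2,-7]],"turn":[[0,0,0],[0,0,0],[0,0,0],[0,0,0],[0,0,0]],"gripper":[0.3,0.3,0.3,0.3,0.3]}'
python3 -m crank '{"travel":[[0,0,-2],[0,0,-4],[0,0,-6],[0,0,-7],[0,0,-7]],"turn":[[0,0,0],[0,0,0],[0,0,0],[0,0,0],[0,0,0]],"gripper":[0.3,0.3,0.3,0.3,0.3]}'
python3 - <<'E'
from pad import *
g,im=grab('wrist','w10.png');hsv=cv2.cvtColor(im,cv2.COLOR_BGR2HSV);m=((hsv[...,2]<75)&(hsv[...,1]<110)).astype(np.uint8)
m[:200]=0;m[360:]=0;m[:,:255]=0;m[:,380:]=0
print(quad(g,m,.156,150)); print(bot.observe()['position'])
E
```

```text
clock: 14.0
position: [0.5228, 0.1169, 0.1934]
tool_rot: [3.14, 0.001, 2.037]
force: [0.8, 0.2, -0.6]
grip_width: 0.0597
finger_force: 0.0
clock: 14.5
position: [0.5221, 0.1164, 0.1229]
tool_rot: [-3.14, -0.001, 2.037]
force: [-0.6, -0.5, 0.5]
grip_width: 0.0599
finger_force: 0.0
[([519.7, 120.1], [31.6, 39.6], 26.8, [319.0, 319.0])]
[0.52252811 0.11663102 0.1238291 ]
```

```bash
python3 -m crank '{"travel":[[0,0,0],[0,0,0],[0,0,0],[0,0,0],[0,0,0]],"turn":[[0,0,0],[0,0,0],[0,0,0],[0,0,0],[0,0,0]],"gripper":[0.5,0.6,0.65,0.7,0.75]}' 20
python3 -m crank '{"travel":[[0,0,0],[0,0,0],[0,0,0],[0,0,0],[0,0,0]],"turn":[[0,0,0],[0,0,0],[0,0,0],[0,0,0],[0,0,0]],"gripper":[0.85,0.9,0.95,1,1]}' 50
```

```text
clock: 15.05
position: [0.5226, 0.1166, 0.124]
tool_rot: [3.141, 0.0, 2.037]
force: [-0.6, -0.9, -0.2]
grip_width: 0.0213
finger_force: 0.0
clock: 15.55
position: [0.5228, 0.1167, 0.1239]
tool_rot: [3.141, -0.0, 2.037]
force: [3.3, 1.1, -0.7]
grip_width: 0.0175
finger_force: 51.2
```

```bash
python3 -m crank '{"travel":[[0,0,0.3],[0,0,0.8],[0,0,1.4],[0,0,2],[0,0,2.5]],"turn":[[0,0,0],[0,0,0],[0,0,0],[0,0,0],[0,0,0]],"gripper":[1,1,1,1,1]}'
python3 -m crank '{"travel":[[0,0,0.4],[0,0,0.9],[0,0,1.4],[0,0,1.8],[0,0,2]],"turn":[[0,0,0],[0,0,0],[0,0,0],[0,0,0],[0,0,0]],"gripper":[1,1,1,1,1]}'
python3 -m crank '{"travel":[[0,0,0.5],[0,0,1.1],[0,0,1.7],[0,0,2.3],[0,0,2.7]],"turn":[[0,0,0],[0,0,0],[0,0,0],[0,0,0],[0,0,0]],"gripper":[1,1,1,1,1]}'
python3 -m crank '{"travel":[[0,0,0.4],[0,0,0.8],[0,0,1.1],[0,0,1.4],[0,0,1.6]],"turn":[[0,0,0],[0,0,0],[0,0,0],[0,0,0],[0,0,0]],"gripper":[1,1,1,1,1]}'
```

```text
clock: 16.05
position: [0.5226, 0.1166, 0.1495]
tool_rot: [3.141, 0.0, 2.037]
force: [4.9, 1.5, -2.5]
grip_width: 0.0174
finger_force: 50.9
clock: 16.55
position: [0.5225, 0.1164, 0.169]
tool_rot: [-3.141, 0.0, 2.037]
force: [6.0, 0.5, -7.7]
grip_width: 0.0174
finger_force: 50.1
clock: 17.05
position: [0.5225, 0.1164, 0.196]
tool_rot: [-3.141, 0.0, 2.037]
force: [5.8, 0.4, -8.9]
grip_width: 0.0175
finger_force: 49.9
clock: 17.55
position: [0.5225, 0.1163, 0.2117]
tool_rot: [-3.141, -0.0, 2.037]
force: [6.3, 0.7, -8.9]
grip_width: 0.0179
finger_force: 49.9
```

```bash
python3 -m crank '{"travel":[[0.03,0,0.2],[0.05,0,0.4],[0.05,0,0.5],[0.05,0,0.6],[0.05,0,0.6]],"turn":[[0,0,0],[0,0,0],[0,0,0],[0,0,0],[0,0,0]],"gripper":[1,1,1,1,1]}'
python3 -m crank '{"travel":[[0,0,0.1],[0,0,0.2],[0,0,0.2],[0,0,0.2],[0,0,0.2]],"turn":[[0,0,0],[0,0,0],[0,0,0],[0,0,0],[0,0,0]],"gripper":[1,1,1,1,1]}'
```

```text
clock: 18.05
position: [0.5227, 0.1162, 0.2174]
tool_rot: [-3.141, -0.0, 2.037]
force: [5.9, 0.2, -12.2]
grip_width: 0.0174
finger_force: 50.2
clock: 18.55
position: [0.5226, 0.1154, 0.2182]
tool_rot: [-3.139, -0.0, 2.036]
force: [10.7, -2.4, -32.1]
grip_width: 0.0175
finger_force: 50.7
```

Hard stop reached. I ease off slightly and check the timer.

```bash
python3 -m crank '{"travel":[[0.03,0,-0.05],[0.05,0,-0.1],[0.05,0,-0.1],[0.05,0,-0.1],[0.05,0,-0.1]],"turn":[[0,0,0],[0,0,0],[0,0,0],[0,0,0],[0,0,0]],"gripper":[1,1,1,1,1]}'
python3 - <<'E'
from pad import *
g,im=grab('scene'); u,v=map(int,proj(g,[.55,.06,.2])); 
a=cv2.resize(im[v-70:v+80,u-75:u+75],(500,500),interpolation=cv2.INTER_CUBIC)
g,im=grab('top'); t=cv2.resize(im[230:310,280:380],(300,240),interpolation=cv2.INTER_CUBIC)
cv2.imwrite('pics/end.png',np.hstack([a,np.vstack([t,np.zeros((260,300,3),np.uint8)])]))
print(bot.observe()['position'],bot.observe()['force'],bot.observe()['qd'].round(3))
E
```

```text
clock: 19.05
position: [0.523, 0.1159, 0.2178]
tool_rot: [-3.139, -0.0, 2.037]
force: [6.2, -1.5, -20.8]
grip_width: 0.0171
finger_force: 52.1
[0.52298355 0.11587872 0.21781871] [  6.10550917  -0.77848874 -20.8037245 ] [-0.    -0.001 -0.001  0.     0.001  0.002 -0.   ]
```

View pics/end.png

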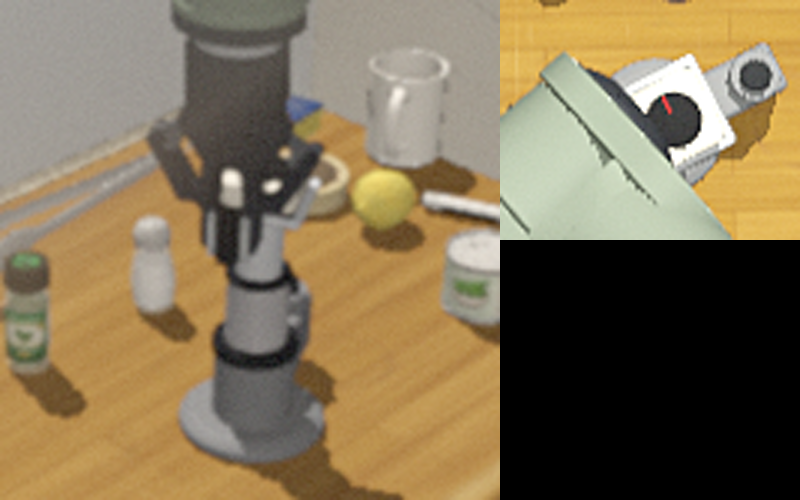

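The crop shows both tubes fully out, with the tab held and the tin, shaker and jar upright. The timer is square on the plate, with its dial at about (337.7,269.7) in the top view. One numeric check, then I hand in if it's good.

Run:
```python
from pad import *
g,im=grab('top'); hsv=cv2.cvtColor(im,cv2.COLOR_BGR2HSV)
p=onz(g,337.7,269.7,.247);print(p)
s=bot.observe();print(s['position'],s['force'],s['finger_force'])
if np.hypot(p[0]-.565,p[1]-.0305)<.006: print(bot.job_done())
```

```text
[0.56385338 0.02974317 0.247     ]
[0.52296586 0.11589441 0.21779149] [  6.39992309  -0.87525527 -19.0544722 ] 52.10277736186981
the job is handed in; nothing more can be done
None
```

The job is handed in: the timer sits centred and square on the pad to within about 2 mm by the cameras, the stand is drawn up to its second stop, and the gripper is holding the tab there; the judge's verdict was not shown.

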